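Load the cassette chute and close its gate

ROBOT

A 6-joint arm with a two-finger parallel gripper is mounted at the origin on the work surface. World frame = base frame: x ahead of the robot, y to its left, z up, the work surface at z = 0. Lengths are in mm, angles in rad, forces in N, time in s.
With the tool pointing down it reaches from about 350 to 875 mm from the base axis. Payload 4.2 kg.
Tool frame: the origin (TCP) lies at the very end of the fingers, on their centre line; the grasp point (between the pads) lies 19 mm behind it (env.grip_depth is the distance from the TCP to the grasp point, in mm); z points along the fingers, x is the direction in which the jaws open and shut, and the axes are right-handed (so a half turn about z gives the same grasp; the last joint's range is limited). The gripper opens to 87 mm and grips with 3 to 60 N. Pads are 19 mm wide; open, the fingers measure 117 mm over their backs; the gripper's body (75 mm by 190 mm) begins 51 mm behind the grasp point.
Start: joints at [1.514, 0.385, 0.008, 0, -1.194, -0.259], TCP at [194.078, 594.082, 222.55] pointing down, gripper open.
Joint ranges: [-3.14, 3.14], [-1.21, 2.06], [-1.07, 1.41], [-3.16, 2.05], [-2.99, -0.16], [-3.1, 3.1]. Speed limits (rad/s): [2.79, 2.79, 3.14, 3.14, 3.14, 3.14].

INTERFACE

Orientations are given as a unit quaternion [w, x, y, z].
In Python, from bench import env gives the robot as it stands. The module is installed in compiled form; this text tells all that it offers.
- The arm moves only by the tool arm_command, never from a script. Its argument "plan" is a list of rows, each a list of 3 entries, a list of its own where there are three numbers: the shift along the world's x, y, z in m, then the turn, a rotation vector about the world's x, y, z in rad, then the closure in counts, from 0 (fully open) to 255 (shut). A call has exactly 10 rows; each row shifts and turns the commanded pose from where the row before left it; what a row does not reach is not made up. A row lasts 1/8 s, in which the tool goes at most 62.5 mm and 10.7 degrees, less where a joint would pass 70% of its speed; a pose out of reach is approached as far as the arm can. A call with a gripper value outside its range is refused whole. The fingers move at their own pace and stop on an object; "squeeze" is the grip in N (left out, the last holds). Time passes only in rows, so rows that do not move let the fingers close, or fill a call up. It gives the time, the measured TCP pose, the force and the opening at its end, in the units of the state.
- env.get_state(): the state, without advancing time (a new reading comes with each control period).
- env.camera(name): name is "scene" or "top" or "wrist"; returns a dict with "img" (420x560x3 uint8, blue, green, red), "vertical_fov" (degrees; the focal length in pixels is half the picture's height over the tangent of half this angle, whatever the lens; pixels are square), "cx", "cy" (the principal point, pixels), "dist" ([k1, k2, p1, p2, k3] as OpenCV has them; the pictures are not rectified), "pose" (4x4, takes a point from camera to world coordinates); the wrist camera has in their place "hand_eye" (4x4, takes a point from camera to tool coordinates, whose origin is the TCP and whose axes are the tool frame's). Camera axes: x right, y down, z forward; pixel columns grow to the right and rows downward; lengths in mm; the calibration is good to about 2 mm. A picture is of the moment at which its call begins: read the wrist's pose just before it. There is no depth.
- env.close_job(): hands the job in, once; it reports no verdict.
Trained networks look in a picture, given as the dict that the camera call returned (one of the last four; its "shot" number tells which), for a name from the list of things; names that differ only in an ending like _2 or _b are one class to them, and where a whole thing is asked for, a point or a joint stands for the part that bears it (a point fixed in the world has none). Each returns a list of dicts, best first, with "p" (0 to 1); they miss things now and then, are a little off and sometimes report something else, mostly with a low value. They report only what shows in the picture. A call takes as long as a camera call. They do not tell look-alikes from the thing itself.
- env.trace(label, picture): "mask" (420x560 bool, what is visible of it).
- env.spot_point(label, picture): "at" ([x, y, z] in mm, in world coordinates, good to about 4 mm: a listed point, or the origin of a listed thing).
The state is a dict: "time": time; "joints": joint angles; "joint_velocities": joint speeds; "joint_efforts": joint torques, N m; "ee_pos": TCP position; "tool_rot": TCP orientation; "ft_force": force on the tool from outside, world axes, zero at the start; "moment": the same for the moment, N m; "grip_width": opening from 0.0 (shut) to 1.0 (fully open).
Only numpy, scipy, OpenCV 4.12 (cv2) and the standard library are available. Lean on these libraries where they do the work, as an engineer would, in place of code of your own. Each camera call takes 0.05 s, during which the arm holds its last target.

TASK

Swing the red gate bar of the chute rack fully open, then send the three medicine cassettes off the deck, each down a slot, so that each slides to where the slot stops it at its own thickness. When all three have settled there, swing the gate fully shut across the lanes again and leave the jars and other things where they are.

Things in the scene. Friction and masses are not known exactly. Their poses are not given: they have to be found in the camera images.
- rack: fixed chute rack, 250 mm wide. Origin on the table under the middle of its deck's far edge; x points from the loading deck to the slots, z up. The flat deck, 175 mm above the origin, spans x = -155 to 0 mm. Three lanes run along x at y = -75, 0, +75 mm, 54 mm wide between white dividers 22 mm high. A side shelf level with the deck (y = -125 to -215, x = -145 to -35 mm) carries a jar
- mouth (a point): middle lane's mouth: mid-width on the deck's far edge (rack 0, 0, 175 mm). Beyond it each lane becomes a slot whose floor falls at 52 degrees towards rack +x for 205 mm, walls 40 mm high; 54 mm wide for the first 95 mm of slope, then the grey walls close in evenly to 21 mm at the end. The slots at y = -75 and +75 mm are the same
- slot_end (a point): middle of the lower end of the middle slot's floor. A cassette pushed until its middle is past the deck's edge tips in, slides down nose first by itself and wedges where the slot is as wide as the cassette is thick: leading end about 133, 167, 200 mm down the slope for thick, middle, thin (some mm scatter)
- gate (a joint): red bar 245 mm long, 12 mm wide, swinging level about an upright pillar at rack x = 12, y = +137 mm. 0 = closed: lies along rack -y across the lanes, 29 to 41 mm above the deck, blocking the cassettes. 1.57 rad = fully open: the free end has swung away from the deck, over the slots, to lie along +x beside them. Stiff hinge (0.12 N m), stays where left
- gate_post (a point): black upright post on the bar, 14 mm across with an 18 mm ball on top, 90 mm from the pillar's axis; it stands from 41 mm to 89 mm above the deck. This point is on its axis, 62 mm above the deck
- thin_centre (a point): blue thin closed medicine cassette, a box 100 mm long (its x), 24 mm thick (its y), 45 mm high (its z), about 0.16 kg; starts standing on its edge on the deck in one of the three lanes, length along the lane. Point: its centre
- middle_centre (a point): green middle closed medicine cassette, a box 100 mm long (its x), 34 mm thick (its y), 45 mm high (its z), about 0.22 kg; starts standing on its edge on the deck in one of the three lanes, length along the lane. Point: its centre
- thick_centre (a point): orange thick closed medicine cassette, a box 100 mm long (its x), 44 mm thick (its y), 45 mm high (its z), about 0.28 kg; starts standing on its edge on the deck in one of the three lanes, length along the lane. Point: its centre
- jar: small amber jar with yellow cap, 40 mm across, 60 mm tall, standing on the rack's side shelf; bystander. Origin: centre of its underside
- bottle: amber jar with yellow cap, 60 mm across, 110 mm tall; bystander. Origin: centre of its underside
- pump: white pump bottle, 68 mm across, 181 mm tall; bystander. Origin: centre of its underside
- bowl: steel bowl, 120 mm across, 45 mm tall; bystander. Origin: centre of its underside
- carton: white carton 60 x 120 x 45 mm; bystander. Origin: centre of its underside
- tape: white roll, 80 mm across, 25 mm tall; bystander. Origin: centre of its underside
Not all that is in view belongs to the job. Leave any black or pink look-alike of the part that bears thick_centre alone.

How it is judged (in metres and radians):
On the way, in this order (a step that is already met when the one before it is completed fails the run):
1. the gate is swung fully open (value of joint gate above 1.3 rad), for 0.1 s.
2. with the gate still open, all three cassettes have settled in the slots at the depth of their thickness (x of thin_centre in the frame of rack between 0.0981 and 0.1221 m and z of thin_centre in the frame of rack between 0.0557 and 0.0857 m and y of thin_centre in the frame of rack between -0.105 and 0.105 m and angle between thin_centre's own y axis and vertical between 1.35 and 1.79 rad and x of middle_centre in the frame of rack between 0.0778 and 0.1018 m and z of middle_centre in the frame of rack between 0.0817 and 0.1117 m and y of middle_centre in the frame of rack between -0.105 and 0.105 m and angle between middle_centre's own y axis and vertical between 1.35 and 1.79 rad and x of thick_centre in the frame of rack between 0.0568 and 0.0808 m and z of thick_centre in the frame of rack between 0.1084 and 0.1384 m and y of thick_centre in the frame of rack between -0.105 and 0.105 m and angle between thick_centre's own y axis and vertical between 1.35 and 1.79 rad and linear speed of each of thin, middle, thick below 0.02 m/s and value of joint gate above 1 rad), for 0.2 s.
3. the gate is swung shut across the lanes (value of joint gate below 0.12 rad), for 0.2 s.
At the end, for the whole second after the job is handed in: Each cassette rests in a slot, nose down, on its edge (within 0.22 rad), its centre within 12 mm along and 15 mm in height of where the slot stops a cassette of its thickness (leading end 133, 167, 200 mm down the slope for thick, middle, thin); the gate is shut (under 0.12 rad); all are at rest (x of thin_centre in the frame of rack between 0.0981 and 0.1221 m and z of thin_centre in the frame of rack between 0.0557 and 0.0857 m and y of thin_centre in the frame of rack between -0.105 and 0.105 m and angle between thin_centre's own y axis and vertical between 1.35 and 1.79 rad and x of middle_centre in the frame of rack between 0.0778 and 0.1018 m and z of middle_centre in the frame of rack between 0.0817 and 0.1117 m and y of middle_centre in the frame of rack between -0.105 and 0.105 m and angle between middle_centre's own y axis and vertical between 1.35 and 1.79 rad and x of thick_centre in the frame of rack between 0.0568 and 0.0808 m and z of thick_centre in the frame of rack between 0.1084 and 0.1384 m and y of thick_centre in the frame of rack between -0.105 and 0.105 m and angle between thick_centre's own y axis and vertical between 1.35 and 1.79 rad and linear speed of each of thin, middle, thick below 0.02 m/s and value of joint gate below 0.12 rad); the robot touches nothing.
It fails at once if the jar on the side shelf is shifted by more than 30 mm or knocked over (distance of jar from where it was at the start of the episode above 0.03 m or angle between jar's own z axis and vertical above 0.5 rad).
It fails at once if another bystander is shifted by more than 30 mm or knocked over (distance of any of bottle, pump, bowl, carton, tape from where it was at the start of the episode above 0.03 m or angle between any of bottle, pump, bowl, carton, tape's own z axis and vertical above 0.5 rad).
It also fails if it takes over 72 s, if anything falls off the work surface, if the arm or the gripper's body presses on something with over 40 N, if the wrist force passes 120 N, or if a joint passes its speed limit or range.

## Working session

There is one attempt and no reset: what is moved stays moved. The work goes in short steps, Python scripts to look and compute and a tool call to move; the robot and the scene stay as the last step left them, time stands still between calls to the robot, and variables do not carry over. Pictures are saved under pics/ and viewed, and the job is handed in when it is done.

Besides the shell and the picture viewer there is one more tool, called after "Call:" in YAML: its name, and indented under it one key for each argument. arm_command: Moves the arm, as the interface text tells. Its arguments: {"type":"object","properties":{"plan":{"type":"array"},"squeeze":{"type":"number"}},"required":["plan"]}

```bash
mkdir -p pics; python3 - <<'E'
from bench import env
import cv2,numpy as np
s=env.get_state(); print(s)
for n in ["scene","top"]:
    c=env.camera(n); cv2.imwrite(f"pics/{n}0.png",c["img"])
    print(n,c["vertical_fov"],c["cx"],c["cy"],c["dist"],np.round(c["pose"],3).tolist(),c["shot"])
    for l in ["rack","mouth","slot_end","gate_post","thin_centre","middle_centre","thick_centre","jar"]:
        print(l,[(round(d["p"],2),np.round(d["at"],1).tolist()) for d in env.spot_point(l,c)][:3])
E
```

```text
{'time': 0.0, 'joints': array([ 1.51359990e+00,  3.85553375e-01,  6.66230264e-03, -5.07428617e-04,
       -1.19399692e+00, -2.58613908e-01]), 'joint_velocities': array([ 0.00118928, -0.00054171,  0.00112881, -0.00144309,  0.00036675,
       -0.0009228 ]), 'joint_efforts': array([-2.13512803e-04, -3.90663099e+01,  1.87399989e+01,  4.21966910e+00,
        1.09312581e-02, -1.93677215e-04]), 'ee_pos': array([193.9024479 , 593.54216517, 221.47454373]), 'tool_rot': array([-8.44087677e-04, -5.87041071e-01,  8.09556441e-01, -6.60980720e-04]), 'ft_force': array([-0.25048338, -0.05376696,  0.82754971]), 'moment': array([-0.01668626, -0.02285157, -0.03560024]), 'grip_width': 0.9978921322629354}
scene 50.777708590625764 289.33092250438864 209.34566383314765 [0.03439394 0.         0.         0.         0.        ] [[-0.389, 0.644, -0.659, 1272.285], [0.921, 0.287, -0.264, 320.888], [0.019, -0.709, -0.705, 979.735], [0.0, 0.0, 0.0, 1.0]] 1
rack [(0.72, [604.7, -69.1, -1.2]), (0.22, [398.5, 412.5, 5.2])]
mouth [(0.62, [605.7, -68.9, 176.3])]
slot_end [(0.93, [728.5, -62.7, 12.8])]
gate_post [(0.87,
[... 219 characters left out ...]
5.6]), (0.32, [729.3, -61.0, 12.1])]
top 54.68787781085315 284.16251076837034 214.24971152630667 [-0.06864828  0.          0.          0.          0.        ] [[0.004, -0.989, 0.147, 336.255], [-1.0, -0.005, -0.003, 13.441], [0.003, -0.147, -0.989, 1403.291], [0.0, 0.0, 0.0, 1.0]] 2
rack [(0.78, [602.2, -70.0, -0.8])]
mouth [(0.65, [602.1, -72.8, 174.3])]
slot_end [(0.91, [729.0, -64.1, 11.6]), (0.7, [683.6, 374.2, 2.7])]
gate_post [(0.81, [615.2, -22.0, 239.3])]
thin_centre [(0.71, [530.4, -1.7, 194.7])]
middle_centre [(0.75, [534.8, -151.9, 195.0])]
thick_centre [(0.74, [401.1, 148.2, 20.6]), (0.68, [535.3, -72.5, 197.3]), (0.56, [311.4, -148.1, 24.2])]
jar [(0.77, [522.0, -261.8, 173.3])]
```

View pics/scene0.png

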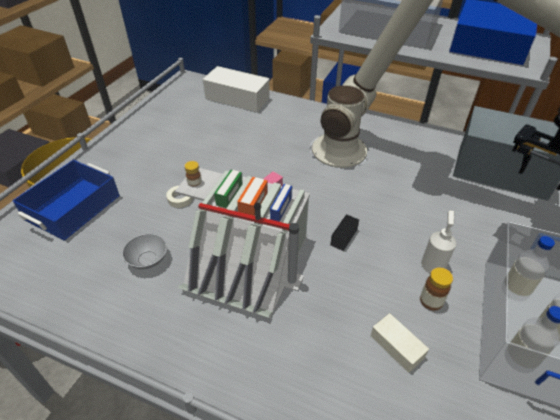

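View pics/top0.png

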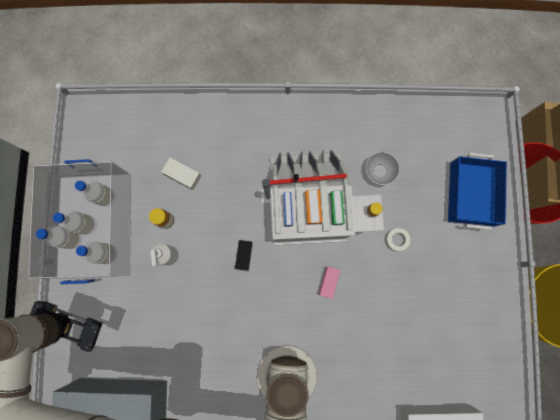

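Rack at about (604,-70), yaw about 0.05. Candidates for thick: orange in the middle lane (scene 252,196), black (345,232) and pink (273,180). I choose orange, since it stands in the lane. Next is a refining fit and close crops.

```bash
cat > h.py <<'E'
from bench import env
import cv2,numpy as np
from scipy.spatial.transform import Rotation as R
def campose(c,s=None):
    if "pose" in c: return np.array(c["pose"])
    T=np.eye(4); q=s["tool_rot"]; T[:3,:3]=R.from_quat([q[1],q[2],q[3],q[0]]).as_matrix(); T[:3,3]=s["ee_pos"]
    return T@np.array(c["hand_eye"])
def K(c):
    f=210/np.tan(np.radians(c["vertical_fov"]/2)); return np.array([[f,0,c["cx"]],[0,f,c["cy"]],[0,0,1]])
def proj(P,c,T):
    W=np.linalg.inv(T); return cv2.projectPoints(np.float64(P).reshape(-1,1,3),cv2.Rodrigues(W[:3,:3])[0],W[:3,3],K(c),np.float64(c["dist"]))[0].reshape(-1,2)
def rackw(P,x,y,a):
    P=np.atleast_2d(np.float64(P)); c,s=np.cos(a),np.sin(a)
    return np.c_[x+c*P[:,0]-s*P[:,1],y+s*P[:,0]+c*P[:,1],P[:,2]]
def overlay(c,T,pose):
    img=c["img"].copy()
    S=[]
    z=175
    for yb in (-125,125): S.append(([-155,yb,z],[0,yb,z]))
    S.append(([0,-125,z],[0,125,z]));S.append(([-155,-125,z],[-155,125,z]))
    for y in (-102,-48,-27,27,48,102): S.append(([-155,y,197],[0,y,197]))
    S.append(([12,137,216],[12,-108,216]))
    S.append(([12,47,216],[12,47,264]))
    for a,b in S:
        L=np.linspace(a,b,20); p=proj(rackw(L,*pose),c,T)
        cv2.polylines(img,[np.round(p*8).astype(np.int32)],False,(255,0,255),1,cv2.LINE_AA,3)
    return img
E
python3 - <<'E'
from h import *
pose=(603.7,-70.2,0.054)
for n,(x0,x1,y0,y1) in {"scene":(170,330,150,330),"top":(240,400,130,260)}.items():
    c=env.camera(n); im=overlay(c,campose(c),pose)
    a=np.hstack([c["img"][y0:y1,x0:x1],im[y0:y1,x0:x1]])
    k=min(800/a.shape[1],600/a.shape[0])
    cv2.imwrite(f"pics/ov_{n}.png",cv2.resize(a,None,fx=k,fy=k,interpolation=cv2.INTER_CUBIC))
E
```

```text
(no output)
```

View pics/ov_scene.png

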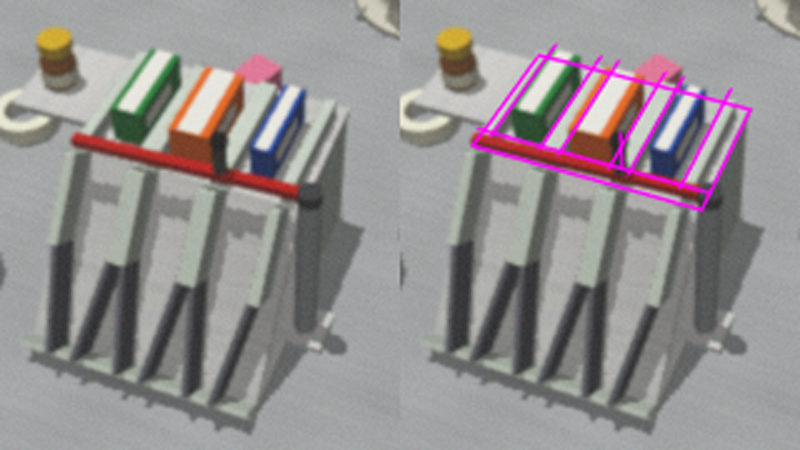

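View pics/ov_top.png

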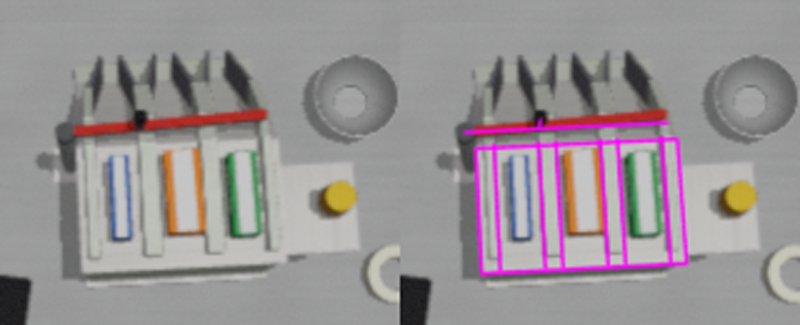

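Call:
arm_command:
  plan:
    - [[0, 0, 0.05], [0, 0, 0], 0]
    - [[0, 0, 0.05], [0, 0, 0], 0]
    - [[0.024, -0.043, 0.012], [0, 0, -0.12], 0]
    - [[0.024, -0.043, 0.012], [0, 0, -0.12], 0]
    - [[0.024, -0.043, 0.012], [0, 0, -0.12], 0]
    - [[0.024, -0.043, 0.012], [0, 0, -0.12], 0]
    - [[0.024, -0.043, 0.012], [0, 0, -0.12], 0]
    - [[0.024, -0.043, 0.012], [0, 0, -0.12], 0]
    - [[0.024, -0.043, 0.012], [0, 0, -0.12], 0]
    - [[0.024, -0.043, 0.012], [0, 0, -0.12], 0]

```text
time: 2.25
ee_pos: [386.5, 248.5, 419.3]
tool_rot: [0.0, -0.145, 0.989, 0.0]
ft_force: [1.7, -0.1, 0.4]
grip_width: 0.996
```

Call:
arm_command:
  plan:
    - [[0.024, -0.043, 0.012], [0, 0, -0.12], 140]
    - [[0.024, -0.043, 0.012], [0, 0, -0.12], 140]
    - [[0.024, -0.043, 0], [0, 0, 0], 140]
    - [[0.024, -0.043, 0], [0, 0, 0], 140]
    - [[0.024, -0.043, 0], [0, 0, 0], 140]
    - [[0.024, -0.043, 0], [0, 0, 0], 140]
    - [[0.024, -0.043, 0], [0, 0, 0], 140]
    - [[0.024, -0.003, 0], [0, 0, 0], 140]
    - [[0, 0, 0], [0, 0, 0], 140]
    - [[0, 0, 0], [0, 0, 0], 140]

```text
time: 3.5
ee_pos: [577.6, -53.7, 442.6]
tool_rot: [-0.0, -0.028, 1.0, -0.0]
ft_force: [-0.1, -0.2, 0.2]
grip_width: 0.449
```

```bash
python3 - <<'E'
from h import *
s=env.get_state(); c=env.camera("wrist"); T=campose(c,s); print(s["ee_pos"],np.round(T,2).tolist())
cv2.imwrite("pics/w1.png",c["img"]); cv2.imwrite("pics/w1o.png",overlay(c,T,(603.7,-70.2,0.054)))
for l in ["rack","mouth","slot_end","gate_post","thin_centre","middle_centre","thick_centre","jar"]:
        print(l,[(round(d["p"],2),np.round(d["at"],1).tolist()) for d in env.spot_point(l,c)][:3])
E
```

```text
[577.63615236 -53.69788982 442.64808453] [[-1.0, -0.05, -0.01, 581.01], [-0.05, 0.97, 0.25, -122.88], [0.0, 0.25, -0.97, 603.93], [0.0, 0.0, 0.0, 1.0]]
rack []
mouth []
slot_end [(0.8, [724.2, -61.7, 13.9])]
gate_post [(0.82, [615.8, -23.4, 236.8])]
thin_centre [(0.7, [533.1, 5.1, 198.6])]
middle_centre [(0.79, [536.9, -149.8, 201.5])]
thick_centre [(0.9, [537.7, -75.1, 197.6]), (0.76, [307.6, -143.9, 24.8]), (0.45, [529.3, -258.8, 176.2])]
jar [(0.89, [531.4, -259.8, 171.6])]
```

View pics/w1o.png

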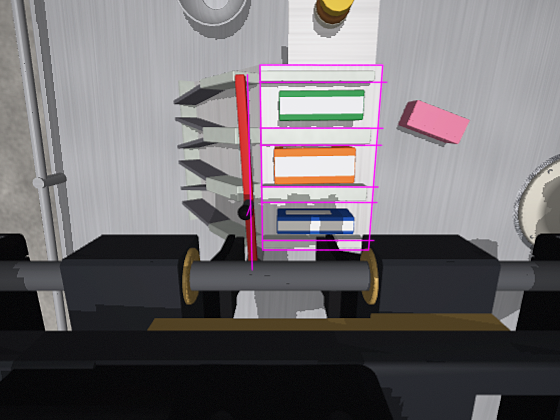

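```bash
python3 - <<'E'
from h import *
a=cv2.imread("pics/w1.png")[50:260,170:400]; cv2.imwrite("pics/w1c.png",cv2.resize(a,None,fx=2.8,fy=2.8,interpolation=cv2.INTER_CUBIC))
E
```

```text
(no output)
```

View pics/w1c.png

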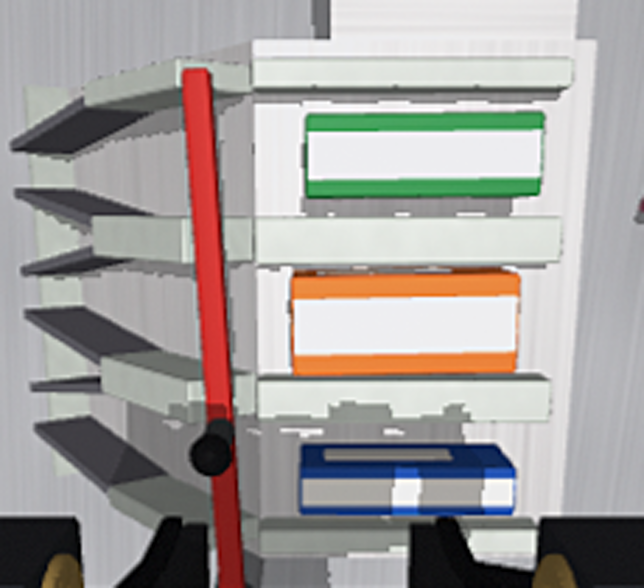

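```bash
cat > fit.py <<'E'
from h import *
from scipy.optimize import least_squares
px=np.array([[252,217],[252,262],[256,377],[256,418],[252,88],[252,42],[597,42]])/2.8+[170,50]
P=np.array([[0,-48,197],[0,-27,197],[0,27,197],[0,48,197],[0,-102,197],[0,-125,175],[-155,-125,175]],float)
pg=np.array([[196,70],[211,453]])/2.8+[170,50]
s=env.get_state(); c=env.camera("wrist"); T=campose(c,s)
def bar(g,r,z): return [12+r*np.sin(g),137-r*np.cos(g),z]
def f(v):
    Q=np.vstack([P,bar(v[3],245,216),bar(v[3],90,255)])
    return (proj(rackw(Q,*v[:3]),c,T)-np.vstack([px,pg])).ravel()
r=least_squares(f,[604,-70,.05,0.]); print(r.x,np.round(r.fun.reshape(-1,2),1).tolist())
cv2.imwrite("pics/w2o.png",overlay(c,T,r.x[:3]))
for n,(x0,x1,y0,y1) in {"scene":(170,330,150,330),"top":(240,400,130,260)}.items():
    c=env.camera(n); im=overlay(c,campose(c),r.x[:3])
    a=np.hstack([im[y0:y1,x0:x1]])
    k=min(800/a.shape[1],600/a.shape[0])
    cv2.imwrite(f"pics/ov2_{n}.png",cv2.resize(a,None,fx=k,fy=k,interpolation=cv2.INTER_CUBIC))
E
python3 fit.py
```

```text
[ 6.03037077e+02 -7.08756067e+01  5.26611297e-02  3.75527368e-02] [[0.2, -0.4], [0.5, 0.6], [-0.4, 1.3], [-0.2, 2.1], [-0.4, -0.3], [0.5, -1.0], [0.1, -0.8], [0.1, -1.5], [-0.3, 0.7]]
```

View pics/ov2_top.png

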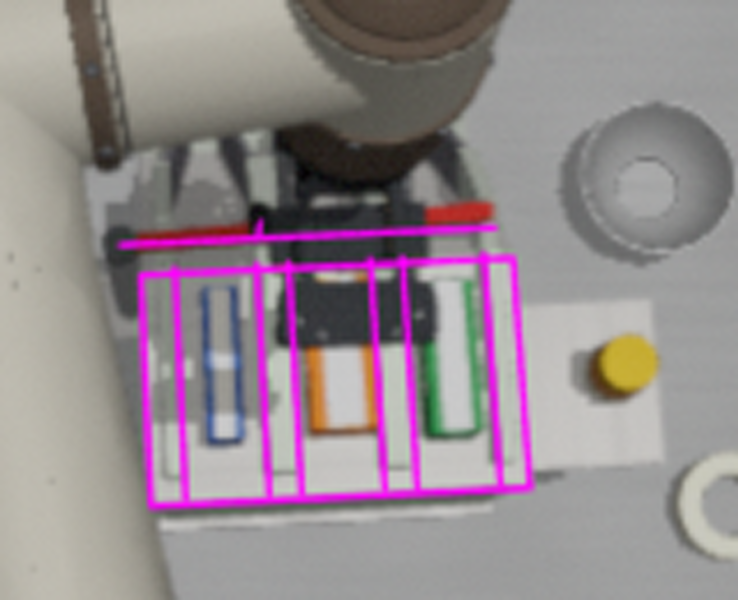

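View pics/ov2_scene.png

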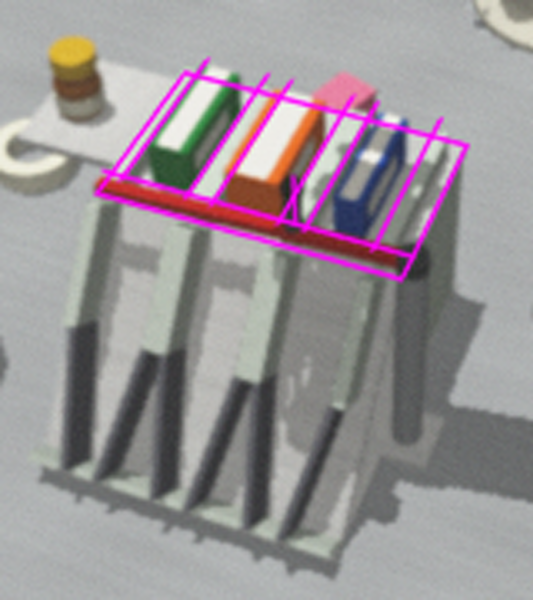

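```bash
python3 - <<'E'
import numpy as np
psi=0.09+0.16*np.arange(10); p=np.c_[607.9+90*np.sin(psi),66.7-90*np.cos(psi)]
print(np.round(np.diff(p,axis=0)/1000,4).tolist(),p[0],p[-1])
E
```

```text
[[0.0142, 0.0024], [0.0136, 0.0047], [0.0127, 0.0068], [0.0115, 0.0087], [0.0099, 0.0104], [0.0081, 0.0119], [0.0061, 0.013], [0.004, 0.0138], [0.0017, 0.0143]] [615.98906943 -22.93574597] [697.82511507  63.02934899]
```

Call:
arm_command:
  plan:
    - [[0.038, 0.031, 0], [0, 0, 0.03], 140]
    - [[0, 0, 0], [0, 0, 0], 140]
    - [[0, 0, -0.05], [0, 0, 0], 140]
    - [[0, 0, -0.05], [0, 0, 0], 140]
    - [[0, 0, -0.04], [0, 0, 0], 140]
    - [[0, 0, 0], [0, 0, 0], 140]
    - [[0, 0, 0], [0, 0, 0], 140]
    - [[0, 0, 0], [0, 0, 0], 140]
    - [[0, 0, 0], [0, 0, 0], 140]
    - [[0, 0, 0], [0, 0, 0], 140]
  squeeze: 6

```text
time: 5.35
ee_pos: [616.3, -22.9, 303.3]
tool_rot: [0.001, -0.042, 0.999, 0.0]
ft_force: [0.3, -0.0, 0.4]
grip_width: 0.448
```

Call:
arm_command:
  plan:
    - [[0, 0, -0.03], [0, 0, 0], 140]
    - [[0, 0, -0.03], [0, 0, 0], 140]
    - [[0, 0, -0.019], [0, 0, 0], 140]
    - [[0, 0, 0], [0, 0, 0], 140]
    - [[0, 0, 0], [0, 0, 0], 220]
    - [[0, 0, 0], [0, 0, 0], 220]
    - [[0, 0, 0], [0, 0, 0], 220]
    - [[0, 0, 0], [0, 0, 0], 220]
    - [[0, 0, 0], [0, 0, 0], 220]
    - [[0, 0, 0], [0, 0, 0], 220]

```text
time: 6.6
ee_pos: [616.4, -22.9, 224.2]
tool_rot: [0.001, -0.043, 0.999, -0.0]
ft_force: [0.4, 1.1, 3.0]
grip_width: 0.182
```

Call:
arm_command:
  plan:
    - [[0.0142, 0.0024, 0], [0, 0, 0.16], 220]
    - [[0.0136, 0.0047, 0], [0, 0, 0.16], 220]
    - [[0.0127, 0.0068, 0], [0, 0, 0.16], 220]
    - [[0.0115, 0.0087, 0], [0, 0, 0.16], 220]
    - [[0.0099, 0.0104, 0], [0, 0, 0.16], 220]
    - [[0.0081, 0.0119, 0], [0, 0, 0.16], 220]
    - [[0.0061, 0.013, 0], [0, 0, 0.16], 220]
    - [[0.004, 0.0138, 0], [0, 0, 0.16], 220]
    - [[0.0017, 0.0143, 0], [0, 0, 0.16], 220]
    - [[0, 0, 0], [0, 0, 0], 220]

```text
time: 7.85
ee_pos: [697.9, 64.0, 224.2]
tool_rot: [0.0, -0.691, 0.723, -0.0]
ft_force: [-1.6, 1.2, 4.8]
grip_width: 0.175
```

```bash
python3 - <<'E'
from h import *
s=env.get_state(); print(s["ee_pos"],s["ft_force"],s["grip_width"],s["joints"])
c=env.camera("scene"); cv2.imwrite("pics/s2.png",cv2.resize(c["img"][120:350,150:400],None,fx=2.6,fy=2.6))
E
```

```text
[697.92519515  63.96427717 224.20519058] [-1.62049478  1.2440611   4.82313431] 0.17472374342576355 [ 3.21395602e-01  5.15093122e-01  2.22841257e-01 -7.06279723e-05
 -1.27787908e+00  1.20314618e+00]
```

View pics/s2.png

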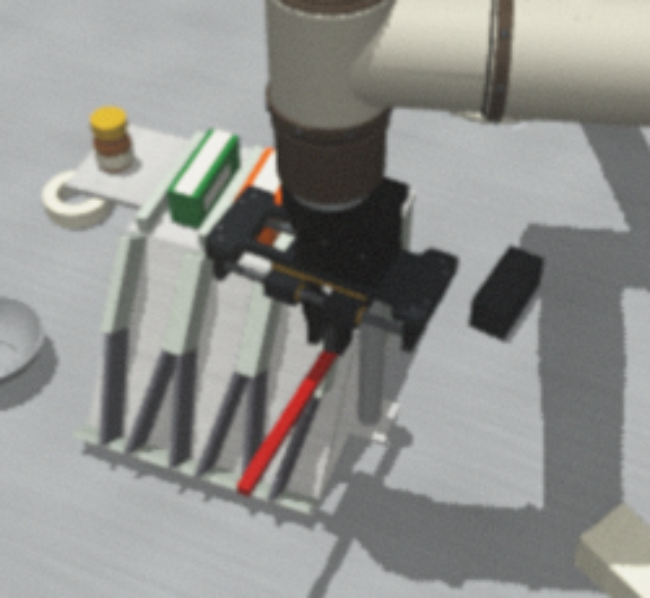

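Call:
arm_command:
  plan:
    - [[0, 0, 0], [0, 0, 0], 140]
    - [[0, 0, 0], [0, 0, 0], 140]
    - [[0, 0, 0], [0, 0, 0], 140]
    - [[0, 0, 0], [0, 0, 0], 140]
    - [[0, 0, 0.05], [0, 0, 0], 140]
    - [[0, 0, 0.05], [0, 0, 0], 140]
    - [[-0.03, -0.01, 0], [0, 0, 0.05], 255]
    - [[-0.04, -0.01, 0], [0, 0, 0.05], 255]
    - [[-0.05, -0.01, 0], [0, 0, 0], 255]
    - [[-0.05, -0.01, 0], [0, 0, 0], 255]

```text
time: 9.15
ee_pos: [526.4, 22.6, 323.4]
tool_rot: [-0.0, 0.726, -0.688, 0.0]
ft_force: [-0.4, 0.8, 0.7]
grip_width: 0.08
```

```bash
cat > m.py <<'E'
from h import *
# back-project top-face pixels of 1st wrist view
q=np.array([[-1,-0.05,-0.01]])
E
python3 - <<'E'
from h import *
T=np.eye(4); s={"ee_pos":np.array([577.636,-53.698,442.648]),"tool_rot":np.array([0,-0.028,0.9996,0])}
c=env.camera("wrist"); Tw=campose(c,s); print(env.get_state()["ee_pos"])
def back(px,z):
    u=cv2.undistortPoints(np.float64(px).reshape(-1,1,2),K(c),np.float64(c["dist"])).reshape(-1,2)
    d=np.c_[u,np.ones(len(u))]@Tw[:3,:3].T; o=Tw[:3,3]; return o+d*((z-o[2])/d[:,2])[:,None]
pose=(603.2,-70.7,.053)
for n,p in dict(thin=[[300,447],[514,447],[299,475],[515,476]],thick=[[292,273],[519,273],[292,373],[516,371]],middle=[[307,115],[544,113],[307,195],[541,192]]).items():
    w=back(np.array(p)/2.8+[170,50],220); a=pose[2]
    r=(w[:,:2]-pose[:2])@np.array([[np.cos(a),-np.sin(a)],[np.sin(a),np.cos(a)]])
    print(n,np.round(r,1).tolist(),np.round(r.mean(0),1),np.round(w.mean(0),1))
E
```

```text
[519.90716094  20.94305658 323.84573442]
thin [[-21.9, 54.2], [-118.7, 54.0], [-21.4, 67.5], [-120.0, 67.7]] [-70.5  60.9] [529.6 -13.7 220. ]
thick [[-18.4, -23.3], [-116.0, -23.5], [-18.3, 20.3], [-117.4, 19.2]] [-67.6  -1.8] [535.8 -76.1 220. ]
middle [[-24.8, -87.3], [-122.2, -88.3], [-24.8, -55.6], [-123.2, -57.0]] [-73.7 -72.1] [ 533.4 -146.6  220. ]
```

Call:
arm_command:
  plan:
    - [[-0.033, -0.0125, 0], [0, 0, 0], 255]
    - [[-0.033, -0.0125, 0], [0, 0, 0], 255]
    - [[0, 0, -0.05], [0, 0, 0], 255]
    - [[0, 0, -0.04], [0, 0, 0], 255]
    - [[0, 0, -0.02], [0, 0, 0], 255]
    - [[0, 0, -0.019], [0, 0, 0], 255]
    - [[0, 0, 0], [0, 0, 0], 255]
    - [[0.012, 0.0006, 0], [0, 0, 0], 255]
    - [[0.012, 0.0006, 0], [0, 0, 0], 255]
    - [[0, 0, 0], [0, 0, 0], 255]

```text
time: 10.45
ee_pos: [487.6, -0.5, 195.0]
tool_rot: [-0.001, 0.726, -0.688, 0.001]
ft_force: [0.1, -0.3, -0.6]
grip_width: 0.003
```

```bash
python3 - <<'E'
from h import *
s=env.get_state(); print(s["ee_pos"],s["ft_force"],s["grip_width"])
c=env.camera("scene"); cv2.imwrite("pics/s3.png",cv2.resize(c["img"][120:350,150:400],None,fx=2.6,fy=2.6))
E
```

```text
[ 4.87592680e+02 -4.80654880e-01  1.95038066e+02] [ 0.14016441 -0.30834641 -0.59584569] 0.002883615122565251
```

View pics/s3.png

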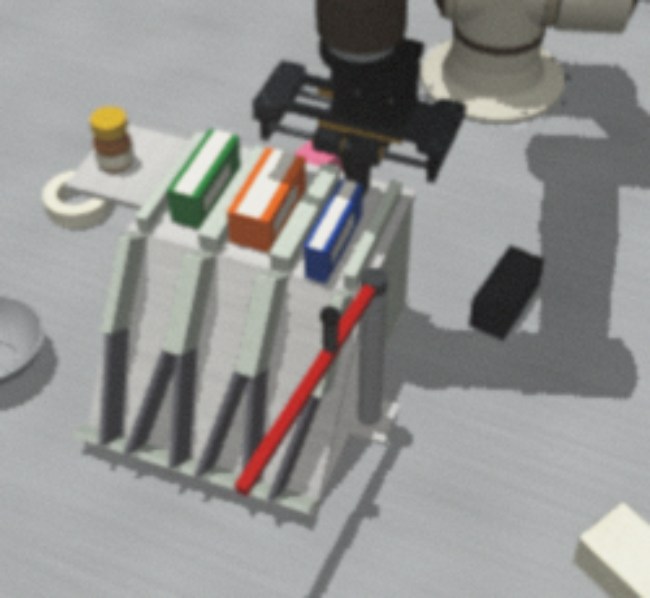

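Call:
arm_command:
  plan:
    - [[0.007, 0.0004, 0], [0, 0, 0], 255]
    - [[0.007, 0.0004, 0], [0, 0, 0], 255]
    - [[0.007, 0.0004, 0], [0, 0, 0], 255]
    - [[0.007, 0.0004, 0], [0, 0, 0], 255]
    - [[0.007, 0.0004, 0], [0, 0, 0], 255]
    - [[0.007, 0.0004, 0], [0, 0, 0], 255]
    - [[0.007, 0.0004, 0], [0, 0, 0], 255]
    - [[0.007, 0.0004, 0], [0, 0, 0], 255]
    - [[0, 0, 0], [0, 0, 0], 255]
    - [[0, 0, 0], [0, 0, 0], 255]

```text
time: 11.75
ee_pos: [542.1, 2.6, 194.5]
tool_rot: [-0.0, 0.726, -0.688, 0.0]
ft_force: [-0.2, 0.0, -0.2]
grip_width: 0.006
```

```bash
python3 - <<'E'
from h import *
s=env.get_state(); print(s["ee_pos"],s["ft_force"],s["grip_width"])
c=env.camera("scene"); cv2.imwrite("pics/s4.png",cv2.resize(c["img"][120:350,150:400],None,fx=2.6,fy=2.6))
E
```

```text
[542.10148851   2.57879211 194.45277798] [-0.20360264  0.03836239 -0.19912277] 0.005730067537706264
```

View pics/s4.png

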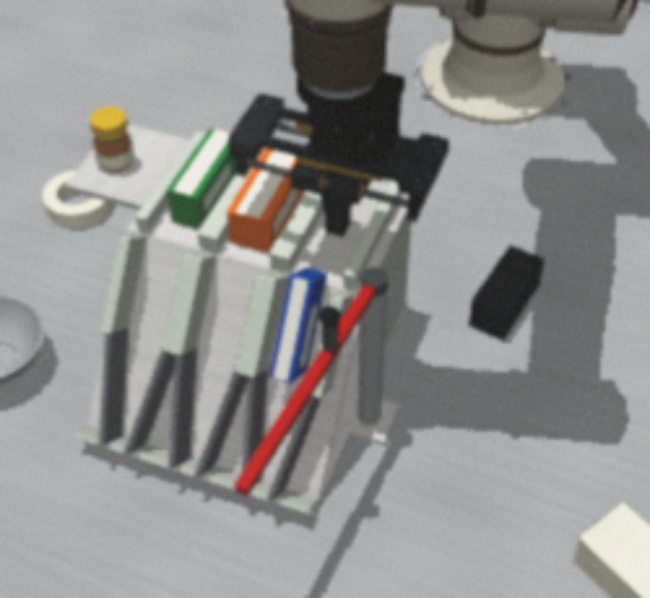

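Call:
arm_command:
  plan:
    - [[0, 0, 0.05], [0, 0, 0], 255]
    - [[-0.017, -0.02, 0.015], [0, 0, 0], 255]
    - [[-0.03, -0.03, 0], [0, 0, 0], 255]
    - [[-0.03, -0.03, 0], [0, 0, 0], 255]
    - [[0, 0, 0], [0, 0, 0], 255]
    - [[0, 0, -0.04], [0, 0, 0], 255]
    - [[0, 0, -0.025], [0, 0, 0], 255]
    - [[0, 0, 0], [0, 0, 0], 255]
    - [[0.01, 0.0005, 0], [0, 0, 0], 255]
    - [[0, 0, 0], [0, 0, 0], 255]

```text
time: 13.05
ee_pos: [476.8, -76.7, 195.7]
tool_rot: [-0.001, 0.726, -0.688, 0.001]
ft_force: [0.0, -0.4, -0.9]
grip_width: 0.001
```

```bash
python3 - <<'E'
from h import *
s=env.get_state(); print(s["ee_pos"],s["ft_force"],s["grip_width"])
c=env.camera("scene"); cv2.imwrite("pics/s5.png",cv2.resize(c["img"][120:350,150:400],None,fx=2.6,fy=2.6))
print([(d["p"],d["at"]) for d in env.spot_point("thin_centre",c)])
E
```

```text
[476.77303041 -76.70954378 195.68665198] [ 0.00543315 -0.41706128 -0.88099424] 0.0007372660745720065
[(0.51, [710.7, 12.0, 71.7])]
```

View pics/s5.png

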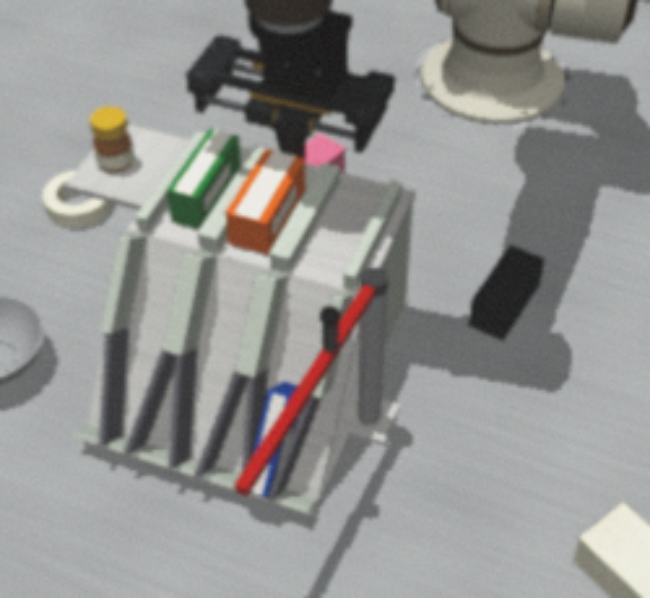

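Call:
arm_command:
  plan:
    - [[0.009, 0.0005, 0], [0, 0, 0], 255]
    - [[0.009, 0.0005, 0], [0, 0, 0], 255]
    - [[0.009, 0.0005, 0], [0, 0, 0], 255]
    - [[0.008, 0.0004, 0], [0, 0, 0], 255]
    - [[0.008, 0.0004, 0], [0, 0, 0], 255]
    - [[0.007, 0.0004, 0], [0, 0, 0], 255]
    - [[0.007, 0.0004, 0], [0, 0, 0], 255]
    - [[0.007, 0.0004, 0], [0, 0, 0], 255]
    - [[0.007, 0.0004, 0], [0, 0, 0], 255]
    - [[0, 0, 0], [0, 0, 0], 255]

```text
time: 14.4
ee_pos: [547.1, -72.9, 194.5]
tool_rot: [-0.001, 0.726, -0.688, 0.001]
ft_force: [-0.0, -0.7, -0.1]
grip_width: 0.003
```

Call:
arm_command:
  plan:
    - [[0, 0, 0], [0, 0, 0], 255]
    - [[0, 0, 0.05], [0, 0, 0], 255]
    - [[-0.017, -0.02, 0.015], [0, 0, 0], 255]
    - [[-0.03, -0.029, 0], [0, 0, 0], 255]
    - [[-0.033, -0.029, 0], [0, 0, 0], 255]
    - [[0, 0, 0], [0, 0, 0], 255]
    - [[0, 0, 0], [0, 0, 0], 255]
    - [[0, 0, 0], [0, 0, 0], 255]
    - [[0, 0, 0], [0, 0, 0], 255]
    - [[0, 0, 0], [0, 0, 0], 255]

```text
time: 15.65
ee_pos: [466.2, -150.8, 259.3]
tool_rot: [0.0, 0.726, -0.687, -0.0]
ft_force: [-0.1, -0.5, 0.1]
grip_width: 0.007
```

```bash
python3 - <<'E'
from h import *
s=env.get_state(); print(s["ee_pos"],s["ft_force"],s["grip_width"])
c=env.camera("scene"); cv2.imwrite("pics/s6.png",cv2.resize(c["img"][120:350,150:400],None,fx=2.6,fy=2.6))
print([(d["p"],d["at"]) for l in("thin_centre","thick_centre","middle_centre") for d in env.spot_point(l,c)])
E
```

```text
[ 466.19293604 -150.78701954  259.28743471] [-0.12940461 -0.54120081  0.14833309] 0.006918048604994795
[(0.59, [710.5, 11.3, 69.7]), (0.87, [402.7, 147.3, 23.3]), (0.67, [309.5, -140.8, 21.6]), (0.66, [671.0, -69.1, 118.9]), (0.8, [531.2, -151.7, 195.9])]
```

View pics/s6.png

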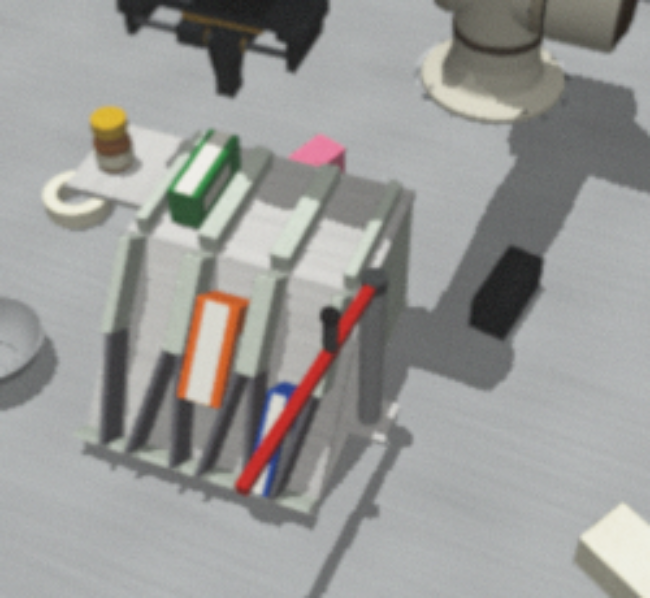

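Call:
arm_command:
  plan:
    - [[0, 0, -0.04], [0, 0, 0], 255]
    - [[0, 0, -0.024], [0, 0, 0], 255]
    - [[0, 0, 0], [0, 0, 0], 255]
    - [[0.01, 0.0005, 0], [0, 0, 0], 255]
    - [[0.01, 0.0005, 0], [0, 0, 0], 255]
    - [[0.009, 0.0005, 0], [0, 0, 0], 255]
    - [[0.009, 0.0004, 0], [0, 0, 0], 255]
    - [[0.009, 0.0004, 0], [0, 0, 0], 255]
    - [[0.009, 0.0005, 0], [0, 0, 0], 255]
    - [[0, 0, 0], [0, 0, 0], 255]

```text
time: 17.1
ee_pos: [523.0, -148.2, 195.3]
tool_rot: [-0.0, 0.726, -0.688, 0.0]
ft_force: [0.0, -0.1, -0.2]
grip_width: 0.001
```

Call:
arm_command:
  plan:
    - [[0.008, 0.0004, 0], [0, 0, 0], 255]
    - [[0.007, 0.0004, 0], [0, 0, 0], 255]
    - [[0.007, 0.0004, 0], [0, 0, 0], 255]
    - [[0.007, 0.0004, 0], [0, 0, 0], 255]
    - [[0, 0, 0], [0, 0, 0], 255]
    - [[0, 0, 0], [0, 0, 0], 255]
    - [[0, 0, 0.05], [0, 0, 0], 255]
    - [[0, 0, 0.05], [0, 0, 0], 255]
    - [[0, 0, 0], [0, 0, 0], 255]
    - [[0, 0, 0], [0, 0, 0], 255]

```text
time: 18.35
ee_pos: [550.4, -146.5, 295.2]
tool_rot: [-0.0, 0.726, -0.688, -0.0]
ft_force: [-0.2, 0.1, -0.2]
grip_width: 0.007
```

```bash
python3 - <<'E'
from h import *
s=env.get_state(); print(s["ee_pos"],s["ft_force"],s["grip_width"])
c=env.camera("scene"); cv2.imwrite("pics/s7.png",cv2.resize(c["img"][120:350,150:400],None,fx=2.6,fy=2.6))
print([(d["p"],d["at"]) for l in("thin_centre","thick_centre","middle_centre","gate_post","jar") for d in env.spot_point(l,c)])
E
```

```text
[ 550.44758113 -146.47237086  295.15776576] [-0.22719809  0.05295667 -0.17232456] 0.006519264882596123
[(0.67, [709.3, 12.5, 69.6]), (0.49, [698.2, -144.6, 95.5]), (0.91, [399.5, 149.9, 25.3]), (0.82, [671.6, -69.3, 121.5]), (0.59, [696.8, -145.3, 96.7]), (0.62, [694.7, 64.0, 238.4]), (0.34, [604.2, -65.7, 175.4])]
```

View pics/s7.png

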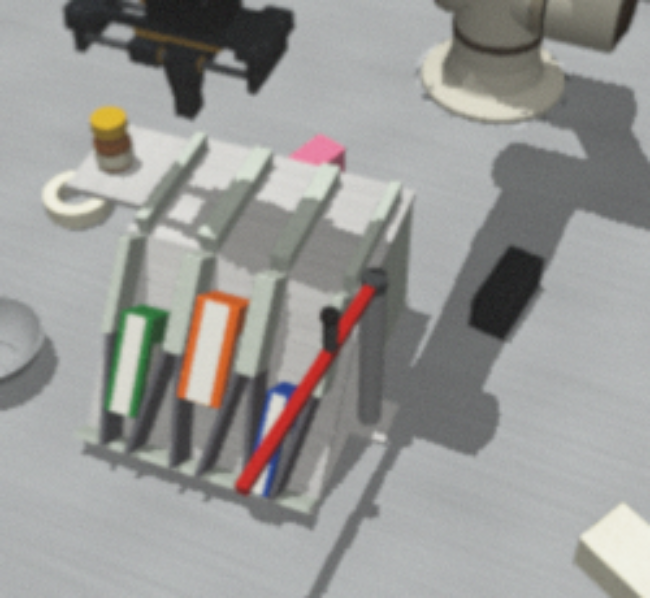

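Call:
arm_command:
  plan:
    - [[0, 0, 0.03], [0, 0, 0], 140]
    - [[0.025, 0.035, 0], [0, 0, -0.05], 140]
    - [[0.025, 0.035, 0], [0, 0, -0.05], 140]
    - [[0.025, 0.035, 0], [0, 0, 0], 140]
    - [[0.025, 0.035, 0], [0, 0, 0], 140]
    - [[0.025, 0.035, 0], [0, 0, 0], 140]
    - [[0.022, 0.035, 0], [0, 0, 0], 140]
    - [[0, 0, 0], [0, 0, 0], 140]
    - [[0, 0, 0], [0, 0, 0], 140]
    - [[0, 0, 0], [0, 0, 0], 140]

```text
time: 19.9
ee_pos: [697.5, 62.2, 326.0]
tool_rot: [0.0, -0.69, 0.723, -0.0]
ft_force: [-0.5, 0.5, 0.3]
grip_width: 0.453
```

Call:
arm_command:
  plan:
    - [[0, 0.001, -0.04], [0, 0, 0], 140]
    - [[0, 0, -0.03], [0, 0, 0], 140]
    - [[0, 0, -0.02], [0, 0, 0], 140]
    - [[0, 0, -0.012], [0, 0, 0], 140]
    - [[0, 0, 0], [0, 0, 0], 220]
    - [[0, 0, 0], [0, 0, 0], 220]
    - [[0, 0, 0], [0, 0, 0], 220]
    - [[0, 0, 0], [0, 0, 0], 220]
    - [[0, 0, 0], [0, 0, 0], 220]
    - [[0, 0, 0], [0, 0, 0], 220]

```text
time: 21.15
ee_pos: [698.4, 64.1, 224.7]
tool_rot: [0.001, -0.691, 0.723, -0.001]
ft_force: [0.7, -0.7, 4.4]
grip_width: 0.18
```

Call:
arm_command:
  plan:
    - [[-0.0017, -0.0143, 0], [0, 0, -0.16], 220]
    - [[-0.004, -0.0138, 0], [0, 0, -0.16], 220]
    - [[-0.0061, -0.013, 0], [0, 0, -0.16], 220]
    - [[-0.0081, -0.0119, 0], [0, 0, -0.16], 220]
    - [[-0.0099, -0.0104, 0], [0, 0, -0.16], 220]
    - [[-0.0115, -0.0087, 0], [0, 0, -0.16], 220]
    - [[-0.0127, -0.0068, 0], [0, 0, -0.16], 220]
    - [[-0.0136, -0.0047, 0], [0, 0, -0.16], 220]
    - [[-0.0142, -0.0024, 0], [0, 0, -0.16], 220]
    - [[-0.001, 0, 0], [0, 0, 0], 220]

```text
time: 22.4
ee_pos: [614.6, -23.0, 224.5]
tool_rot: [0.0, -0.043, 0.999, -0.001]
ft_force: [-0.4, -4.6, 4.2]
grip_width: 0.177
```

Call:
arm_command:
  plan:
    - [[0, 0, 0], [0, 0, 0], 220]
    - [[0, 0, 0], [0, 0, 0], 220]
    - [[0, 0, 0], [0, 0, 0], 140]
    - [[0, 0, 0], [0, 0, 0], 140]
    - [[0, 0, 0], [0, 0, 0], 140]
    - [[0, 0, 0], [0, 0, 0], 140]
    - [[0, 0, 0.05], [0, 0, 0], 140]
    - [[0, 0, 0.05], [0, 0, 0], 140]
    - [[-0.03, 0.03, 0.05], [0, 0, 0], 140]
    - [[-0.03, 0.04, 0.05], [0, 0, 0], 140]

```text
time: 23.65
ee_pos: [559.3, 42.5, 417.0]
tool_rot: [0.0, -0.042, 0.999, 0.0]
ft_force: [1.0, 0.3, 0.3]
grip_width: 0.446
```

Call:
arm_command:
  plan:
    - [[-0.03, 0.04, 0], [0, 0, 0], 140]
    - [[-0.03, 0.04, 0], [0, 0, 0], 140]
    - [[-0.03, 0.04, 0], [0, 0, 0], 140]
    - [[-0.03, 0.04, 0], [0, 0, 0], 140]
    - [[0, 0, 0], [0, 0, 0], 140]
    - [[0, 0, 0], [0, 0, 0], 140]
    - [[0, 0, 0], [0, 0, 0], 140]
    - [[0, 0, 0], [0, 0, 0], 140]
    - [[0, 0, 0], [0, 0, 0], 140]
    - [[0, 0, 0], [0, 0, 0], 140]

```text
time: 24.9
ee_pos: [440.2, 202.0, 415.3]
tool_rot: [-0.0, -0.042, 0.999, -0.0]
ft_force: [-0.5, 0.5, 0.6]
grip_width: 0.452
```

```bash
python3 - <<'E'
from h import *
s=env.get_state(); print(s["time"],s["ee_pos"],s["ft_force"],s["grip_width"])
ims=[]
for n,(x0,x1,y0,y1) in {"scene":(150,350,130,350),"top":(220,420,110,290)}.items():
    c=env.camera(n); a=c["img"][y0:y1,x0:x1]; ims.append(cv2.resize(a,(390,int(390*a.shape[0]/a.shape[1]))))
    for l in("thin_centre","thick_centre","middle_centre","gate_post","jar"): print(n,l,[(round(d["p"],2),np.round(d["at"],1).tolist()) for d in env.spot_point(l,c)])
h=max(i.shape[0] for i in ims); cv2.imwrite("pics/end.png",np.hstack([cv2.copyMakeBorder(i,0,h-i.shape[0],0,0,0) for i in ims]))
E
```

```text
24.9 [440.18061099 201.96591081 415.31458204] [-0.45444347  0.53033361  0.63318839] 0.45217928315765693
scene thin_centre [(0.74, [708.9, 12.0, 67.9])]
scene thick_centre [(0.95, [671.0, -68.2, 120.9]), (0.69, [399.0, 146.1, 25.3]), (0.49, [305.5, -139.7, 21.2])]
scene middle_centre [(0.71, [696.7, -145.7, 95.9])]
scene gate_post [(0.86, [612.9, -18.0, 234.2])]
scene jar [(0.76, [529.2, -257.4, 174.7])]
top thin_centre [(0.67, [708.6, 11.9, 64.5])]
top thick_centre [(0.73, [727.4, -61.9, 10.1]), (0.67, [673.2, -64.1, 123.7]), (0.62, [310.7, -144.5, 24.6]), (0.58, [400.4, 147.9, 20.3])]
top middle_centre [(0.54, [696.4, -142.7, 93.8])]
top gate_post [(0.64, [613.6, -23.0, 237.0])]
top jar [(0.47, [523.1, -263.0, 171.4])]
```

View pics/end.png

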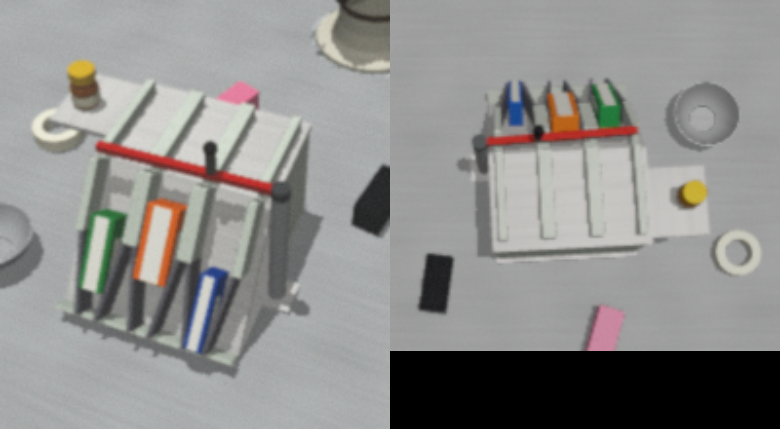

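The gate is shut at about 0.02 rad, the cassettes sit at their depths, and the arm is clear.

```bash
python3 -c "
from bench import env
print(env.close_job())"
```

```text
the job is handed in; nothing more can be done
None
```

The job is done and handed in at about 25 s of the 72 s allowed; the hand-in gives no verdict. I gripped the post and swung the gate open to about 1.49 rad. I then pushed the blue, orange and green cassettes down their slots, swung the gate shut again, and backed the arm away.

**Cassettes:** all three came to rest in the slots, nose down on their edges, at the depths for their thickness. Measured from the scene-camera images, centres in the rack frame:

| Cassette | Measured x / z (mm) | Middle of judged range x / z (mm) |
|---|---|---|
| Thin (blue) | about 110 / 68 | 110 / 71 |
| Middle (green) | about 90 / 96 | 90 / 97 |
| Thick (orange) | about 68 / 121 | 69 / 123 |

**Gate:** it is back to roughly 0.02 rad, judged from the tool position at release and the camera views. It started at about 0.04 rad.

**Bystanders:** the jar was measured where it stood at the start. The bowl, tape and look-alikes looked unmoved in the last pictures. I did not re-check the bottle, pump and carton, but the arm did not go near them after its first move.

**Checks that disagreed:**
- The scene and top cameras differed by up to 5 mm on the gate post and about 3 mm on the thin cassette's height. Both values are well inside the limits.
- The detectors also put low-confidence hits for thick on the black and pink look-alikes and at the slot end, which I ignored.

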